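# Shim the rocking corner of a guitar-bridge jig

### The arm

A 6-joint arm with a two-finger parallel gripper is mounted at the origin on the work surface. World frame = base frame: x ahead of the robot, y to its left, z up, the work surface at z = 0. Lengths are in m, angles in rad, forces in N, time in s.
With the tool pointing down it reaches from about 0.325 to 0.775 m from the base axis. Payload 5.5 kg.
Tool frame: the origin (TCP) lies midway between the tips of the shut fingers; the grasp point (between the pads) lies 19 mm behind it (robot.pinch_z is the distance from the TCP to the grasp point, in m); z points along the fingers, y is the line along which they close (so a half turn about z gives the same grasp; the last joint's range is limited). The gripper opens to 88 mm and grips with 3 to 60 N. Pads are 20 mm wide; open, the fingers measure 115 mm over their backs; the gripper's body (75 mm by 178 mm) begins 61 mm behind the grasp point.
Start: joints at [1.208, 0.091, 1.231, -0, 1.82, -0.057], TCP at [0.181, 0.572, 0.223] pointing down, gripper open.
Joint ranges: [-2.87, 2.87], [-0.86, 2.18], [0.17, 2.46], [-1.51, 4.65], [0.06, 2.69], [-2.65, 2.65]. Speed limits (rad/s): [2.57, 2.57, 3.01, 3.14, 3.14, 3.14].

### API

Orientations are given as a unit quaternion [x, y, z, w].
In Python, from plant import robot gives the robot as it stands.
- The arm moves only by the tool servo_tool, never from a script. Its argument "deltas" is a list of rows, each a list of 6 numbers: the shift along the tool's x, y, z in units of 2.5 cm (1.0 is 2.5 cm), then the turn, a rotation vector about the tool's x, y, z in units of 8 degrees (1.0 is 8 degrees). In form: [[tx, ty, tz, wx, wy, wz], ...]. A call has 1 to 20 rows; each row shifts and turns the commanded pose from where the row before left it, along the tool's axes as they then stand; what a row does not reach is not made up. A row lasts 1/10 s, in which the tool goes at most 50 mm and 8.59 degrees, less where a joint would pass 70% of its speed; a pose out of reach is approached as far as the arm can. A call with a number of a shift or a turn outside -1 to 1 is refused whole. A call with a gripper value outside its range is refused whole. "hand" is the closure, from -1 (fully open) to 1 (shut), set as the call begins (left out, the last holds). The fingers move at their own pace and stop on an object; "grip_force" is the grip in N (left out, the last holds). Time passes only in rows, so rows that do not move let the fingers close. It gives the time, the measured TCP pose, the force, the opening and the grip force at its end, in the units of the state.
- robot.get_obs(): the state, without advancing time (a new reading comes with each control period).
- robot.snapshot(name): name is "scene" or "top"; returns the picture (420x560x3 uint8, red, green, blue); there is no depth.
- robot.camera_model(name): a dict with "mtx" (3x3 intrinsics, pixels), "k1" (the pictures are not rectified: a ray, as slopes to the right and down, at radius r is drawn at 1 + k1 r^2 times it, then the intrinsics apply), "R" (3x3) and "t" (3): a world point X has camera coordinates R X + t. Camera axes: x right, y down, z forward; pixel columns grow to the right and rows downward; lengths in m; the calibration is good to about 2 mm. A picture is of the moment at which its call begins. camera_model takes no time and is no camera call.
- robot.sign_off(): hands the job in; it is judged then, once.
The state is a dict: "time": time; "joint_positions": joint angles; "qd": joint speeds; "joint_efforts": joint torques, N m; "tool_pos": TCP position; "ee_rot": TCP orientation; "force": force on the tool from outside, world axes, zero at the start; "moment": the same for the moment, N m; "finger_gap": finger opening in m; "grasp_force": force on a finger pad.
Only numpy, scipy, OpenCV 4.12 (cv2) and the standard library are available. Lean on these libraries where they do the work, as an engineer would, in place of code of your own. Each camera call takes 0.05 s, during which the arm holds its last target. There are 200 camera calls.

### The job

The aluminium plate of the bridge jig rocks because one of its four corners has a soft foot. Press down on the plate's corners with a fingertip until you find the one that dips, then press the brass shim leaf beside that corner down flat; leave the other three leaves up. Touch and press only: do not lift the plate or push it out of place, and leave the jar, sanding block and screwdriver alone.

Things in the scene. Friction and masses are not known exactly. Their poses are not given: they have to be found in the camera images.
- base: Fixed plywood board of a bridge jig, 180 (x) x 330 (y) x 16 mm; origin at the centre of its underside, on the bench; z up. Its yaw gives the yaw of the whole jig (near/far = its -x/+x, left/right = its +y/-y).
- plate: Loose aluminium tooling plate, 140 (x) x 200 (y) x 10 mm, 0.85 kg, with 12 mm aprons under its near and far edges and a dark guitar-bridge blank along its middle (up to 13 mm above its top). It rests level on four feet hidden under its corners: three solid, one (any of the four) soft. Its top is 40 mm above the bench. Origin at the centre of its underside, axes as the base's.
- corner_a (a point): Centre of the black dot on the plate's top at its near-left corner, right above that corner's foot (18 mm in from both edges): the place to press. Over the soft foot the corner dips 6 mm under about 3 to 5 N, then stops firmly (the opposite corner rises as much), and springs back when let go; over a solid foot it hardly moves.
- corner_b (a point): Centre of the black dot on the plate's top at its far-left corner, right above that corner's foot (18 mm in from both edges): the place to press. Over the soft foot the corner dips 6 mm under about 3 to 5 N, then stops firmly (the opposite corner rises as much), and springs back when let go; over a solid foot it hardly moves.
- corner_c (a point): Centre of the black dot on the plate's top at its far-right corner, right above that corner's foot (18 mm in from both edges): the place to press. Over the soft foot the corner dips 6 mm under about 3 to 5 N, then stops firmly (the opposite corner rises as much), and springs back when let go; over a solid foot it hardly moves.
- corner_d (a point): Centre of the black dot on the plate's top at its near-right corner, right above that corner's foot (18 mm in from both edges): the place to press. Over the soft foot the corner dips 6 mm under about 3 to 5 N, then stops firmly (the opposite corner rises as much), and springs back when let go; over a solid foot it hardly moves.
- pad_a (a point): On the upper face of the brass shim leaf beside the near-left corner, 28 mm out from its hinge. The leaf is 26 mm wide, reaches 44 mm outward from its hinge, which lies along the base's x, 9 mm outside the plate's edge and 48 mm above the bench. The point moves with the leaf, down to 49.5 mm above the bench when flat: press here.
- leaf_a (a joint): Angle of the near-left shim leaf, rad: 0 = raised 34 degrees above level, 0.6 = flat (level, at its stop), its toe then under the plate's corner. Starts at 0 to 0.08, moves under 1 to 3 N and stays where it is left. A leaf at a solid corner jams on the foot at about 0.25 to 0.4 and does not come back up by itself.
- pad_b (a point): On the upper face of the brass shim leaf beside the far-left corner, 28 mm out from its hinge. The leaf is 26 mm wide, reaches 44 mm outward from its hinge, which lies along the base's x, 9 mm outside the plate's edge and 48 mm above the bench. The point moves with the leaf, down to 49.5 mm above the bench when flat: press here.
- leaf_b (a joint): Angle of the far-left shim leaf, rad: 0 = raised 34 degrees above level, 0.6 = flat (level, at its stop), its toe then under the plate's corner. Starts at 0 to 0.08, moves under 1 to 3 N and stays where it is left. A leaf at a solid corner jams on the foot at about 0.25 to 0.4 and does not come back up by itself.
- pad_c (a point): On the upper face of the brass shim leaf beside the far-right corner, 28 mm out from its hinge. The leaf is 26 mm wide, reaches 44 mm outward from its hinge, which lies along the base's x, 9 mm outside the plate's edge and 48 mm above the bench. The point moves with the leaf, down to 49.5 mm above the bench when flat: press here.
- leaf_c (a joint): Angle of the far-right shim leaf, rad: 0 = raised 34 degrees above level, 0.6 = flat (level, at its stop), its toe then under the plate's corner. Starts at 0 to 0.08, moves under 1 to 3 N and stays where it is left. A leaf at a solid corner jams on the foot at about 0.25 to 0.4 and does not come back up by itself.
- pad_d (a point): On the upper face of the brass shim leaf beside the near-right corner, 28 mm out from its hinge. The leaf is 26 mm wide, reaches 44 mm outward from its hinge, which lies along the base's x, 9 mm outside the plate's edge and 48 mm above the bench. The point moves with the leaf, down to 49.5 mm above the bench when flat: press here.
- leaf_d (a joint): Angle of the near-right shim leaf, rad: 0 = raised 34 degrees above level, 0.6 = flat (level, at its stop), its toe then under the plate's corner. Starts at 0 to 0.08, moves under 1 to 3 N and stays where it is left. A leaf at a solid corner jams on the foot at about 0.25 to 0.4 and does not come back up by itself.
- jar: Bystander: small amber jar with a black lid, 44 mm wide, 58 mm high; origin at the centre of its underside.
- sander: Bystander: cork-faced wooden sanding block, 40 x 85 x 28 mm; origin at the centre of its underside.
- driver: Bystander: screwdriver with a yellow handle, 160 mm long, lying on the bench.

How it is judged:
By the outcome, as a careful person would: the job done as asked, in the order asked, and still so for the second after the job is handed in, with the robot touching nothing.
It also fails if it takes over 51 s, if anything falls off the work surface, if the arm or the gripper's body presses on something with over 40 N, if the wrist force passes 120 N, or if a joint passes its speed limit or range.

## Working session

There is one attempt and no reset: what is moved stays moved. The work goes in short steps, Python scripts to look and compute and a tool call to move; the robot and the scene stay as the last step left them, time stands still between calls to the robot, and variables do not carry over. Pictures are saved under pics/ and viewed, at most 10 in all, crops included, and the job is handed in when it is done.

Besides the shell and the picture viewer there is one more tool, called by a JSON object that holds its "fn" and its "kwargs". servo_tool: Moves the arm, as the interface text tells. Its arguments: {"type":"object","properties":{"deltas":{"type":"array","items":{"type":"array","items":{"type":"number","minimum":-1,"maximum":1}}},"hand":{"type":"number"},"grip_force":{"type":"number"}},"required":["deltas"]}

```bash
mkdir -p pics; python3 - <<'E'
from plant import robot
import cv2
for n in("top","scene"):
    cv2.imwrite(f"pics/{n}0.png",robot.snapshot(n)[:,:,::-1]); c=robot.camera_model(n); print(n,c["mtx"],c["k1"],c["R"],c["t"])
o=robot.get_obs();print(o["time"],o["tool_pos"],o["ee_rot"],o["force"],o["finger_gap"])
E
```

```text
top [[513.36988422   0.         282.41074599]
 [  0.         513.36988422 210.12142223]
 [  0.           0.           1.        ]] -0.009437968856769082 [[ 7.17129484e-04 -9.99720488e-01 -2.36311399e-02]
 [-9.99223587e-01  2.14499214e-04 -3.93976743e-02]
 [ 3.93917311e-02  2.36410456e-02 -9.98944139e-01]] [0.05009339 0.56165414 0.86844344]
scene [[384.2353523    0.         288.18482235]
 [  0.         384.2353523  215.80561151]
 [  0.           0.           1.        ]] -0.08129661986858347 [[-0.64544007  0.76356759 -0.01927836]
 [ 0.57319794  0.4675311  -0.67294784]
 [-0.50482792 -0.44539782 -0.73943867]] [ 0.34532189 -0.312981    1.07533729]
0.1 [0.18052525 0.57191703 0.22163569] [ 1.52287832e-01  9.88335806e-01 -8.47984886e-04 -1.80196544e-04] [-0.21079015  0.78326181  0.20705977] 0.0878560564480412
```

View pics/top0.png

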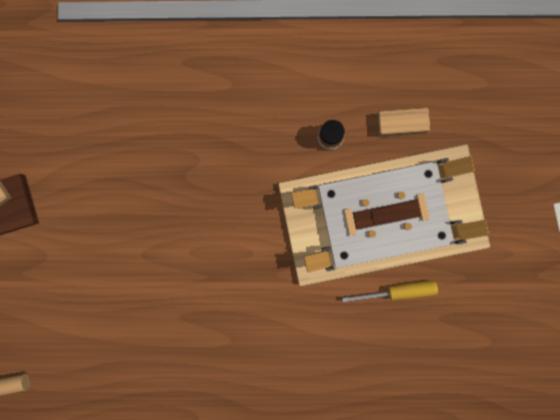

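View pics/scene0.png

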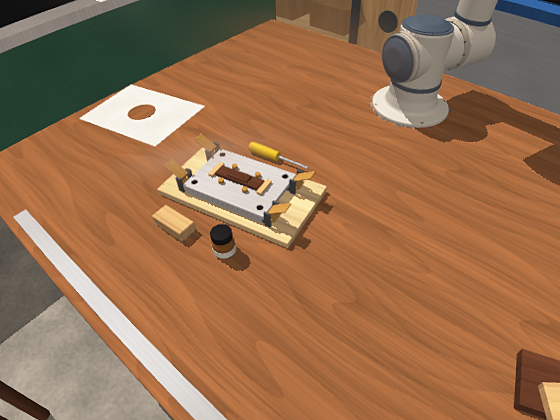

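The top view shows the dots at b (331,194), c (428,174), a (344,255) and d (442,236). The jar is at (331,134), the sander at (404,122) and the driver at (390,293), all clear of the corners.

```bash
cat > h.py <<'E'
import numpy as np, cv2
from plant import robot
def ray(n,uv,z):
    c=robot.camera_model(n); p=cv2.undistortPoints(np.array([[uv]],float),c["mtx"],np.array([c["k1"],0,0,0.]))[0,0]
    d=c["R"].T@np.array([*p,1]); o=-c["R"].T@c["t"]; return o+d*(z-o[2])/d[2]
def proj(n,X):
    c=robot.camera_model(n); return cv2.projectPoints(np.array([X],float),cv2.Rodrigues(c["R"])[0],c["t"],c["mtx"],np.array([c["k1"],0,0,0.]))[0][0,0]
L={'a':(-.052,.082),'b':(.052,.082),'c':(.052,-.082),'d':(-.052,-.082)}
E
python3 - <<'E'
from h import *
def dots(n,g):
    im=cv2.cvtColor(cv2.imread(f"pics/{n}0.png"),cv2.COLOR_BGR2GRAY).astype(float); out={}
    for k,(u,v) in g.items():
        w=im[v-5:v+6,u-5:u+6]; m=np.clip(90-w,0,None); yy,xx=np.mgrid[v-5:v+6,u-5:u+6]
        out[k]=ray(n,((m*xx).sum()/m.sum(),(m*yy).sum()/m.sum()),.04)
    return out
top=dots("top",dict(b=(331,194),c=(428,174),a=(344,255),d=(442,236)))
sc=dots("scene",dict(b=(260,207),c=(194,182),a=(285,176),d=(222,155)))
for T in(top,sc):
    P=np.array([T[k][:2] for k in'abcd']);Q=np.array([L[k] for k in'abcd']);m=P.mean(0)
    z=((P-m)@[1,1j]*np.conj(Q@[1,1j])).sum();yaw=np.angle(z);c,s=np.cos(yaw),np.sin(yaw);R=np.array([[c,-s],[s,c]])
    print(m.round(4),np.degrees(yaw),abs(z)/(Q**2).sum(),'res mm',((P-m-Q@R.T)*1000).round(1).tolist())
    for k in'abcd':
        l=L[k];sg=np.sign(l[1]);hy=.109
        print(k,(m+R@l).round(4), 'flat pad (x same as dot?)',(m+R@[l[0],sg*(hy+.028)]).round(4))
    # pad px for check
    for k,uv in dict(b=(305,199),a=(317,262),c=(457,168),d=(470,231)).items():
        print(k,'leaf local',(R.T@(ray("top",uv,.064)[:2]-m)).round(4))
E
```

```text
[ 0.5538 -0.1212] 11.614312326621604 0.9990955694917273 res mm [[0.1, -0.1], [-0.0, -0.1], [-0.0, 0.0], [0.0, 0.1]]
a [ 0.4864 -0.0514] flat pad (x same as dot?) [0.4753 0.0025]
b [ 0.5883 -0.0305] flat pad (x same as dot?) [0.5772 0.0234]
c [ 0.6213 -0.1911] flat pad (x same as dot?) [ 0.6323 -0.245 ]
d [ 0.5194 -0.212 ] flat pad (x same as dot?) [ 0.5305 -0.2659]
b leaf local [0.0501 0.1263]
a leaf local [-0.0528  0.128 ]
c leaf local [ 0.0497 -0.1228]
d leaf local [-0.0532 -0.1214]
[ 0.5534 -0.1203] 11.415508175207076 1.0042043501711226 res mm [[-0.0, 1.0], [-0.2, -0.1], [0.2, -0.1], [0.1, -0.9]]
a [ 0.4862 -0.0502] flat pad (x same as dot?) [0.4753 0.0037]
b [ 0.5881 -0.0297] flat pad (x same as dot?) [0.5772 0.0243]
c [ 0.6206 -0.1904] flat pad (x same as dot?) [ 0.6314 -0.2443]
d [ 0.5186 -0.211 ] flat pad (x same as dot?) [ 0.5295 -0.2649]
b leaf local [0.05   0.1255]
a leaf local [-0.053   0.1268]
c leaf local [ 0.0504 -0.1236]
d leaf local [-0.0525 -0.1226]
```

{"fn": "servo_tool", "kwargs": {"deltas": [[0, 0, 0, 0, 0, -0.91], [0, 0, 0, 0, 0, -0.91], [0, 0, 0, 0, 0, -0.91], [0, 0, 0, 0, 0, -0.91], [-0.27, -0.96, 0.1, 0, 0, 0], [-0.27, -0.96, 0.1, 0, 0, 0], [-0.27, -0.96, 0.1, 0, 0, 0], [-0.27, -0.96, 0.1, 0, 0, 0], [-0.27, -0.96, 0.1, 0, 0, 0], [-0.27, -0.96, 0.1, 0, 0, 0], [-0.27, -0.96, 0.1, 0, 0, 0], [-0.27, -0.96, 0.1, 0, 0, 0], [-0.27, -0.96, 0.1, 0, 0, 0], [-0.27, -0.96, 0.1, 0, 0, 0], [-0.27, -0.96, 0.1, 0, 0, 0], [-0.27, -0.96, 0.1, 0, 0, 0], [-0.27, -0.96, 0.1, 0, 0, 0], [-0.27, -0.96, 0.1, 0, 0, 0]], "hand": 1}}

```text
time: 1.9
tool_pos: [0.3409, 0.261, 0.1871]
ee_rot: [-0.101, 0.995, -0.0, -0.0]
force: [0.3, 0.0, -0.7]
finger_gap: 0.0007
grasp_force: 0.0
```

{"fn": "servo_tool", "kwargs": {"deltas": [[-0.27, -0.96, 0.1, 0, 0, 0], [-0.27, -0.96, 0.1, 0, 0, 0], [-0.27, -0.96, 0.1, 0, 0, 0], [-0.27, -0.96, 0.1, 0, 0, 0], [-0.27, -0.96, 0.1, 0, 0, 0], [-0.27, -0.96, 0.1, 0, 0, 0], [-0.27, -0.96, 0.1, 0, 0, 0], [-0.27, -0.96, 0.1, 0, 0, 0], [-0.27, -0.96, 0.1, 0, 0, 0], [-0.27, -0.96, 0.1, 0, 0, 0], [-0.27, -0.96, 0, 0, 0, 0], [-0.27, -0.96, 0, 0, 0, 0], [0, 0, 0, 0, 0, 0], [0, 0, 0, 0, 0, 0]]}}

```text
time: 3.3
tool_pos: [0.4777, -0.0038, 0.1621]
ee_rot: [-0.1, 0.995, 0.0, -0.001]
force: [-0.2, 0.8, 0.0]
finger_gap: 0.0001
grasp_force: 0.0
```

```bash
cat >> h.py <<'E'
from scipy.spatial.transform import Rotation as Ro
M=np.array([.5537,-.1209]);YAW=np.radians(11.55)
def st():
    o=robot.get_obs();R=Ro.from_quat(o["ee_rot"]).as_matrix();c,s=np.cos(YAW),np.sin(YAW)
    l=np.array([[c,s],[-s,c]])@(o["tool_pos"][:2]-M)
    print('t',round(o["time"],2),'local mm',(l*1000).round(1),'z',round(o["tool_pos"][2]*1000,2),'F',o["force"].round(2),'tool y deg',np.degrees(np.arctan2(R[1,1],R[0,1])).round(2),'tilt',R[:,2].round(3),o["finger_gap"])
    c=l
    for k,v in L.items():
        d=np.array(v)-c; print(k,'units tx,ty',(-d[0]/.025).round(2),(d[1]/.025).round(2),end='; ')
    print()
E
python3 -c "from h import *;st()"
```

```text
t 3.3 local mm [-51.  129.9] z 162.12 F [-0.16  0.75  0.04] tool y deg 101.53 tilt [-0.001  0.001 -1.   ] 0.00010224994002227411
a units tx,ty 0.04 -1.92; b units tx,ty -4.12 -1.92; c units tx,ty -4.12 -8.48; d units tx,ty 0.04 -8.48;
```

{"fn": "servo_tool", "kwargs": {"deltas": [[0.04, -0.96, 0, 0, 0, 0], [0, -0.96, 0.5, 0, 0, 0], [0, 0, 1, 0, 0, 0], [0, 0, 1, 0, 0, 0], [0, 0, 1, 0, 0, 0], [0, 0, 0.9, 0, 0, 0], [0, 0, 0.2, 0, 0, 0], [0, 0, 0, 0, 0, 0], [0, 0, 0, 0, 0, 0]]}}

```text
time: 4.2
tool_pos: [0.4873, -0.0507, 0.0491]
ee_rot: [-0.101, 0.995, -0.0, 0.001]
force: [0.5, 1.0, -0.2]
finger_gap: 0.0005
grasp_force: 0.0
```

```bash
python3 -c "
from h import *
st();cv2.imwrite('pics/s1.png',cv2.resize(robot.snapshot('scene')[120:270,130:350,::-1],None,fx=3,fy=3))"
```

```text
t 4.2 local mm [-51.   82.1] z 49.09 F [ 0.47  0.99 -0.18] tool y deg 101.64 tilt [ 0.002 -0.    -1.   ] 0.0004657039488738159
a units tx,ty 0.04 -0.0; b units tx,ty -4.12 -0.0; c units tx,ty -4.12 -6.56; d units tx,ty 0.04 -6.56;
```

View pics/s1.png

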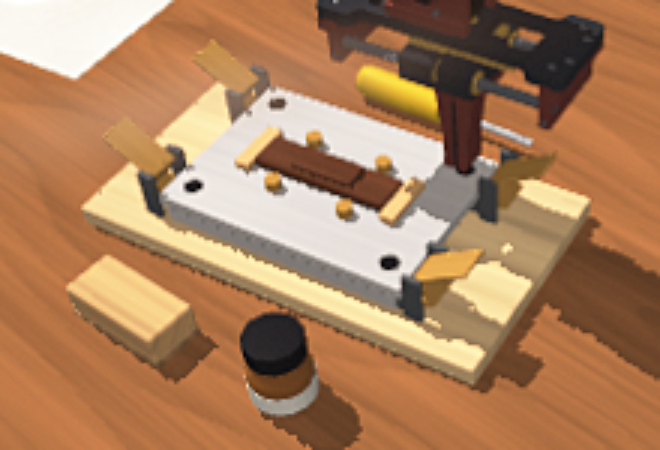

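The closed fingertip is right over dot a at crop (465,168), clear of the hinge post. Pressing gently now.

{"fn": "servo_tool", "kwargs": {"deltas": [[0.04, 0, 0.16, 0, 0, 0], [0, 0, 0.16, 0, 0, 0], [0, 0, 0.04, 0, 0, 0], [0, 0, 0.04, 0, 0, 0], [0, 0, 0, 0, 0, 0], [0, 0, 0, 0, 0, 0]]}}

```text
time: 4.85
tool_pos: [0.4863, -0.0513, 0.0402]
ee_rot: [-0.101, 0.995, -0.0, 0.001]
force: [-5.8, 1.3, 12.3]
finger_gap: 0.0001
grasp_force: 6.4
```

{"fn": "servo_tool", "kwargs": {"deltas": [[0, 0, 0.04, 0, 0, 0], [0, 0, 0.04, 0, 0, 0], [0, 0, 0, 0, 0, 0], [0, 0, 0, 0, 0, 0]]}}

```text
time: 5.25
tool_pos: [0.4864, -0.0513, 0.0402]
ee_rot: [-0.101, 0.995, -0.0, 0.001]
force: [-9.3, 2.3, 22.6]
finger_gap: 0.0006
grasp_force: 11.5
```

Corner a is solid (22 N, no dip). Next is b.

{"fn": "servo_tool", "kwargs": {"deltas": [[0, 0, -0.4, 0, 0, 0], [0, 0, -0.9, 0, 0, 0], [-0.8, 0, 0, 0, 0, 0], [-0.8, 0, 0, 0, 0, 0], [-0.8, 0, 0, 0, 0, 0], [-0.8, 0, 0, 0, 0, 0], [-0.8, 0, 0, 0, 0, 0], [-0.16, 0, 0.6, 0, 0, 0], [0, 0, 0.4, 0, 0, 0], [0, 0, 0, 0, 0, 0], [0, 0, 0, 0, 0, 0]]}}

```text
time: 6.35
tool_pos: [0.5863, -0.0305, 0.0419]
ee_rot: [-0.101, 0.995, 0.0, -0.001]
force: [1.2, -1.0, 0.2]
finger_gap: 0.0001
grasp_force: 0.0
```

```bash
python3 -c "
from h import *
st()"
```

```text
t 6.35 local mm [50.  82.1] z 41.94 F [ 1.2  -1.01  0.17] tool y deg 101.58 tilt [-0.002  0.    -1.   ] 0.00014093204444708655
a units tx,ty 4.08 -0.0; b units tx,ty -0.08 -0.0; c units tx,ty -0.08 -6.56; d units tx,ty 4.08 -6.56;
```

{"fn": "servo_tool", "kwargs": {"deltas": [[-0.08, 0, 0, 0, 0, 0], [0, 0, 0.06, 0, 0, 0], [0, 0, 0.06, 0, 0, 0], [0, 0, 0.06, 0, 0, 0], [0, 0, 0.04, 0, 0, 0], [0, 0, 0, 0, 0, 0], [0, 0, 0, 0, 0, 0]]}}

```text
time: 7.05
tool_pos: [0.5895, -0.03, 0.0403]
ee_rot: [-0.101, 0.995, -0.0, 0.0]
force: [-7.2, 0.1, 11.3]
finger_gap: 0.0005
grasp_force: 6.1
```

Corner b is solid. Next is c.

{"fn": "servo_tool", "kwargs": {"deltas": [[0, 0, -0.4, 0, 0, 0], [0, 0, -0.9, 0, 0, 0], [0, -0.94, 0, 0, 0, 0], [0, -0.94, 0, 0, 0, 0], [0, -0.94, 0, 0, 0, 0], [0, -0.94, 0, 0, 0, 0], [0, -0.94, 0, 0, 0, 0], [0, -0.94, 0, 0, 0, 0], [0, -0.92, 0, 0, 0, 0], [0, 0, 0.5, 0, 0, 0], [0, 0, 0.4, 0, 0, 0], [0, 0, 0, 0, 0, 0], [0, 0, 0, 0, 0, 0]]}}

```text
time: 8.35
tool_pos: [0.622, -0.1893, 0.0468]
ee_rot: [-0.102, 0.995, 0.0, -0.001]
force: [-0.0, 0.5, 0.7]
finger_gap: 0.0001
grasp_force: 0.0
```

```bash
python3 -c "
from h import *
st()"
```

```text
t 8.35 local mm [ 53.3 -80.7] z 46.77 F [-0.01  0.47  0.71] tool y deg 101.66 tilt [-0.002  0.001 -1.   ] 0.00011404649201287882
a units tx,ty 4.21 6.51; b units tx,ty 0.05 6.51; c units tx,ty 0.05 -0.05; d units tx,ty 4.21 -0.05;
```

{"fn": "servo_tool", "kwargs": {"deltas": [[0.05, -0.05, 0.2, 0, 0, 0], [0, 0, 0.06, 0, 0, 0], [0, 0, 0.06, 0, 0, 0], [0, 0, 0.06, 0, 0, 0], [0, 0, 0.06, 0, 0, 0], [0, 0, 0, 0, 0, 0], [0, 0, 0, 0, 0, 0]]}}

```text
time: 9.05
tool_pos: [0.6216, -0.1918, 0.0403]
ee_rot: [-0.101, 0.995, -0.0, 0.001]
force: [-7.8, 3.3, 14.2]
finger_gap: 0.0005
grasp_force: 6.9
```

Corner c is solid. Next I'll confirm that d dips.

{"fn": "servo_tool", "kwargs": {"deltas": [[0, 0, -0.4, 0, 0, 0], [0, 0, -0.9, 0, 0, 0], [0.84, 0, 0, 0, 0, 0], [0.83, 0, 0, 0, 0, 0], [0.83, 0, 0, 0, 0, 0], [0.83, 0, 0, 0, 0, 0], [0.83, 0, 0, 0, 0, 0], [0, 0, 0.5, 0, 0, 0], [0, 0, 0.5, 0, 0, 0], [0, 0, 0, 0, 0, 0], [0, 0, 0, 0, 0, 0]]}}

```text
time: 10.15
tool_pos: [0.5198, -0.2124, 0.043]
ee_rot: [-0.101, 0.995, 0.001, -0.001]
force: [-0.3, 0.1, 0.2]
finger_gap: 0.0003
grasp_force: 0.0
```

```bash
python3 -c "
from h import *
st()"
```

```text
t 10.15 local mm [-51.5 -82.9] z 42.96 F [-0.35  0.1   0.2 ] tool y deg 101.63 tilt [-0.002  0.001 -1.   ] 0.00028546410612308767
a units tx,ty 0.02 6.59; b units tx,ty -4.14 6.59; c units tx,ty -4.14 0.03; d units tx,ty 0.02 0.03;
```

{"fn": "servo_tool", "kwargs": {"deltas": [[0, 0, 0.06, 0, 0, 0], [0, 0, 0.06, 0, 0, 0], [0, 0, 0.06, 0, 0, 0], [0, 0, 0.06, 0, 0, 0], [0, 0, 0.06, 0, 0, 0], [0, 0, 0, 0, 0, 0], [0, 0, 0, 0, 0, 0]]}}

```text
time: 10.85
tool_pos: [0.52, -0.2132, 0.0378]
ee_rot: [-0.101, 0.995, -0.0, 0.001]
force: [-2.1, 0.7, 5.5]
finger_gap: 0.0005
grasp_force: 2.9
```

{"fn": "servo_tool", "kwargs": {"deltas": [[0, 0, 0.06, 0, 0, 0], [0, 0, 0.06, 0, 0, 0], [0, 0, 0.06, 0, 0, 0], [0, 0, 0, 0, 0, 0], [0, 0, 0, 0, 0, 0]]}}

```text
time: 11.35
tool_pos: [0.5199, -0.2135, 0.0353]
ee_rot: [-0.101, 0.995, -0.001, 0.001]
force: [-6.9, 0.9, 14.8]
finger_gap: 0.0003
grasp_force: 7.5
```

Corner d dips about 5 mm while the other three didn't move, so d is the soft foot. Going to pad_d.

{"fn": "servo_tool", "kwargs": {"deltas": [[0, 0, -0.4, 0, 0, 0], [0, 0, -0.9, 0, 0, 0], [0, 0, -0.9, 0, 0, 0], [0, 0, -0.7, 0, 0, 0], [0, -0.7, 0, 0, 0, 0], [0, -0.7, 0, 0, 0, 0], [0, -0.7, 0, 0, 0, 0], [0, 0, 0, 0, 0, 0], [0, 0, 0, 0, 0, 0]]}}

```text
time: 12.25
tool_pos: [0.5296, -0.265, 0.103]
ee_rot: [-0.1, 0.995, 0.001, -0.001]
force: [0.4, -0.4, -0.0]
finger_gap: 0.0004
grasp_force: 0.0
```

```bash
python3 -c "
from h import *
st();cv2.imwrite('pics/s2.png',cv2.resize(robot.snapshot('scene')[100:270,130:350,::-1],None,fx=3,fy=3))"
```

```text
t 12.25 local mm [ -52.4 -136.3] z 103.01 F [ 0.42 -0.37 -0.03] tool y deg 101.51 tilt [-0.002  0.002 -1.   ] 0.0003678671764998256
a units tx,ty -0.02 8.73; b units tx,ty -4.18 8.73; c units tx,ty -4.18 2.17; d units tx,ty -0.02 2.17;
```

View pics/s2.png

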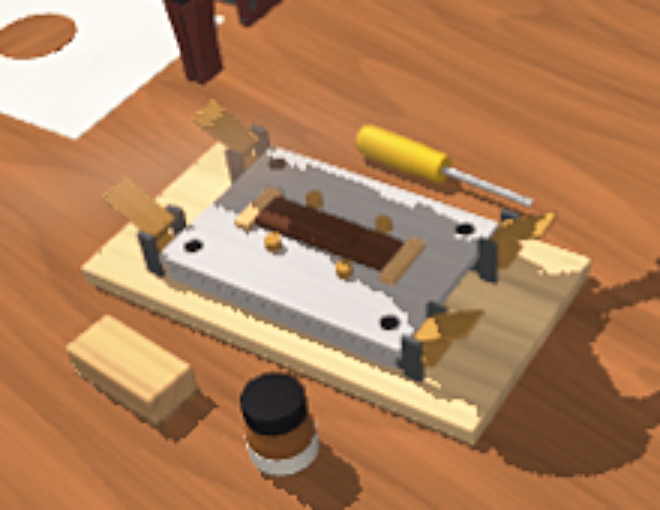

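The plate is unmoved, all four leaves are up, and the finger tip (crop 205,80) is above leaf d at (225,125). Pressing down.

{"fn": "servo_tool", "kwargs": {"deltas": [[0, 0, 0.6, 0, 0, 0], [0, 0, 0.4, 0, 0, 0], [0, 0, 0.2, 0, 0, 0], [0, 0, 0.12, 0, 0, 0], [0, 0, 0.12, 0, 0, 0], [0, 0, 0.12, 0, 0, 0], [0, 0, 0.12, 0, 0, 0], [0, 0, 0.12, 0, 0, 0], [0, 0, 0.12, 0, 0, 0], [0, 0, 0.12, 0, 0, 0], [0, 0, 0, 0, 0, 0], [0, 0, 0, 0, 0, 0]]}}

```text
time: 13.5
tool_pos: [0.5299, -0.2641, 0.0532]
ee_rot: [-0.101, 0.995, 0.0, -0.0]
force: [0.3, -1.1, 0.2]
finger_gap: 0.0007
grasp_force: 0.0
```

{"fn": "servo_tool", "kwargs": {"deltas": [[0, 0, 0.06, 0, 0, 0], [0, 0, 0.06, 0, 0, 0], [0, 0, 0, 0, 0, 0], [0, 0, 0, 0, 0, 0]]}}

```text
time: 13.9
tool_pos: [0.5302, -0.2642, 0.0504]
ee_rot: [-0.101, 0.995, 0.0, -0.0]
force: [-0.2, 0.6, 0.3]
finger_gap: 0.0005
grasp_force: 0.0
```

{"fn": "servo_tool", "kwargs": {"deltas": [[0, 0, 0.04, 0, 0, 0], [0, 0, 0.06, 0, 0, 0], [0, 0, 0.06, 0, 0, 0], [0, 0, 0, 0, 0, 0], [0, 0, 0, 0, 0, 0]]}}

```text
time: 14.4
tool_pos: [0.5304, -0.2644, 0.0495]
ee_rot: [-0.101, 0.995, -0.0, 0.001]
force: [-6.5, 3.3, 12.8]
finger_gap: 0.0005
grasp_force: 6.5
```

```bash
python3 -c "
from h import *
st();cv2.imwrite('pics/s3.png',cv2.resize(robot.snapshot('scene')[100:270,130:350,::-1],None,fx=3,fy=3))"
```

```text
t 14.4 local mm [ -51.5 -135.9] z 49.51 F [-6.49  3.32 12.76] tool y deg 101.61 tilt [ 0.001 -0.001 -1.   ] 0.0004776814294529949
a units tx,ty 0.02 8.72; b units tx,ty -4.14 8.72; c units tx,ty -4.14 2.16; d units tx,ty 0.02 2.16;
```

View pics/s3.png

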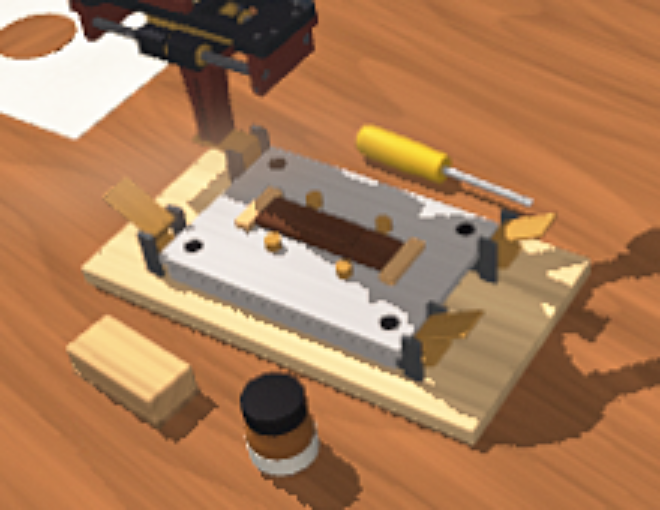

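Leaf d is at its flat stop (49.5 mm, firm at 13 N). Withdrawing straight up.

{"fn": "servo_tool", "kwargs": {"deltas": [[0, 0, -0.2, 0, 0, 0], [0, 0, -0.8, 0, 0, 0], [0, 0, -1, 0, 0, 0], [0, 0, -1, 0, 0, 0], [0, 0, -1, 0, 0, 0], [0, -0.8, -1, 0, 0, 0], [0, -1, 0, 0, 0, 0], [0, -1, 0, 0, 0, 0], [0, 0, 0, 0, 0, 0], [0, 0, 0, 0, 0, 0]]}}

```text
time: 15.45
tool_pos: [0.5441, -0.3329, 0.1708]
ee_rot: [-0.101, 0.995, 0.001, -0.0]
force: [-0.0, -0.3, -0.4]
finger_gap: 0.0003
grasp_force: 0.0
```

```bash
python3 -c "
from h import *
st();cv2.imwrite('pics/s4.png',cv2.resize(robot.snapshot('scene')[100:270,130:350,::-1],None,fx=3,fy=3))"
```

```text
t 15.45 local mm [ -51.8 -205.7] z 170.79 F [-0.02 -0.29 -0.35] tool y deg 101.56 tilt [-0.001  0.001 -1.   ] 0.00027897788307778003
a units tx,ty 0.01 11.51; b units tx,ty -4.15 11.51; c units tx,ty -4.15 4.95; d units tx,ty 0.01 4.95;
```

View pics/s4.png

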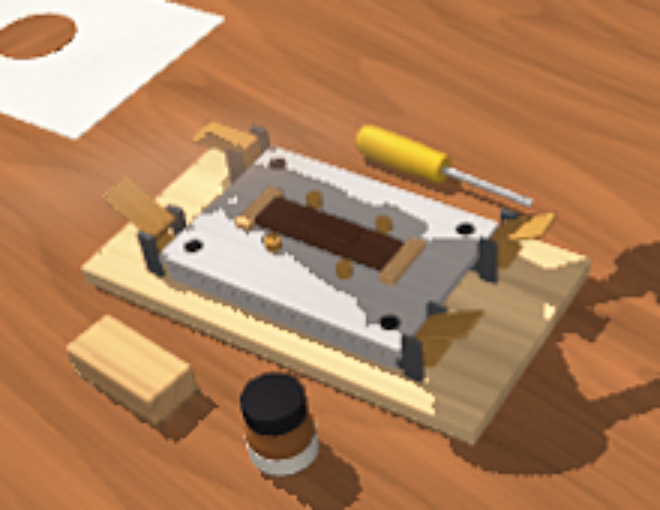

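Leaf d lies flat at crop (225,132), the other three are still up, and the plate and bystanders haven't moved.

```bash
python3 -c "
from plant import robot
print(robot.sign_off())"
```

```text
the job is handed in; nothing more can be done
None
```

The soft foot is at the near-right corner (d): it dipped about 5 mm while the other three held firm, so I pressed leaf d flat to its stop, left leaves a, b and c up, and handed the job in at about 15.5 s.

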